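# Open the live-test cage and hold its gate wide

## Robot

A 6-joint arm with a two-finger parallel gripper is mounted at the origin on the work surface. World frame = base frame: x ahead of the robot, y to its left, z up, the work surface at z = 0. Lengths are in mm, angles in rad, forces in N, time in s.
With the tool pointing down it reaches from about 350 to 975 mm from the base axis. Payload 7.1 kg.
Tool frame: the origin (TCP) lies between the finger pads, 19 mm behind the fingertips; this is the grasp point; z points along the fingers, y is the line along which they close (so a half turn about z gives the same grasp; the last joint's range is limited). The gripper opens to 88 mm and grips with 3 to 60 N. Pads are 20 mm wide; open, the fingers measure 115 mm over their backs; the gripper's body (75 mm by 178 mm) begins 61 mm behind the grasp point.
Start: joints at [-0.019, 0.423, 1.63, -0, 1.089, -0.019], TCP at [624.984, 0.026, 241.375] pointing down, gripper open.
Joint ranges: [-3, 3], [-0.9, 2.11], [0.09, 2.58], [-1.31, 4.45], [0.11, 2.69], [-2.54, 2.54]. Speed limits (rad/s): [2.39, 2.39, 3.01, 3.14, 3.14, 3.14].

## Interface

Orientations are given as a rotation vector (axis times angle).
In Python, from workcell import ctrl, cams gives the robot as it stands.
- The arm moves only by the tool move_arm, never from a script. Its argument "steps" is a list of rows, each a list of 3 entries, a list of its own where there are three numbers: the shift along the tool's x, y, z in units of 25 mm (1.0 is 25 mm), then the turn about the tool's z in units of 5 degrees (1.0 is 5 degrees), then the closure, from 0 (fully open) to 1 (shut). A call has 1 to 20 rows; each row shifts and turns the commanded pose from where the row before left it, along the tool's axes as they then stand; what a row does not reach is not made up. A row lasts 1/12 s, in which the tool goes at most 41.7 mm and 7.16 degrees, less where a joint would pass 70% of its speed; a pose out of reach is approached as far as the arm can. A call is refused whole if a number of a shift passes 1 or a number of a turn 1, either way. A call with a gripper value outside its range is refused whole. The fingers move at their own pace and stop on an object; the grip force is fixed at half the most. Time passes only in rows, so rows that do not move let the fingers close. It gives the time, the measured TCP pose, the force, the opening and the grip force at its end, in the units of the state.
- ctrl.get_obs(): the state, without advancing time (a new reading comes with each control period).
- cams.get_image(name): name is "scene" or "side" or "wrist"; returns a dict with "image" (400x640x3 uint8, red, green, blue), "camera_matrix" (3x3 intrinsics, pixels), "xyz" and "rotation" of the camera in the world; the wrist camera has in their place "mount" (4x4, takes a point from camera to tool coordinates, whose origin is the TCP and whose axes are the flange's). Camera axes: x right, y down, z forward; pixel columns grow to the right and rows downward; lengths in mm; the calibration is good to about 2 mm. A picture is of the moment at which its call begins: read the wrist's pose just before it. There is no depth.
- ctrl.close_job(): hands the job in; it is judged then, once.
Trained networks look in the newest picture that a camera, given by its name, has taken for a name from the list of things; names that differ only in an ending like _2 or _b are one class to them, and where a whole thing is asked for, a point or a joint stands for the part that bears it (a point fixed in the world has none). Each returns a list of dicts, best first, with "p" (0 to 1); they miss things now and then, are a little off and sometimes report something else, mostly with a low value. They report only what shows in the picture. A call takes as long as a camera call.
- cams.boxes_of(camera, thing): "rect" ([centre column, centre row, width, height] in pixels, round what is visible of it).
- cams.cut_out(camera, thing): "pixels" (400x640 bool, what is visible of it) and "rect" ([centre column, centre row, width, height] in pixels, round what is visible of it).
The state is a dict: "t": time; "qpos": joint angles; "qvel": joint speeds; "joint_torque": joint torques, N m; "ee_pos": TCP position; "orientation": TCP orientation; "ft_force": force on the tool from outside, world axes, zero at the start; "moment": the same for the moment, N m; "width": finger opening in mm; "grasp_force": force on a finger pad.
Only numpy, scipy, OpenCV 4.12 (cv2) and the standard library are available. Lean on these libraries where they do the work, as an engineer would, in place of code of your own. Each camera call takes 0.05 s, during which the arm holds its last target. There are 200 camera calls.

## Task

The valve amplifier in the clear-sided test cage has to be lifted out by a colleague. First squeeze the interlock catch on top of the cage, to the right of the gate, until its bolt is fully back and the supply is cut; only then squeeze the trigger against the gate's handle, swing the gate out past its detent and on until it stands about square to the cage front. The gate closes by itself, so finish with the gripper still holding it wide open and still, and leave the other things on the bench where they lie.

Things in the scene. Friction and masses are not known exactly. Their poses are not given: they have to be found in the camera images.
- cage: Fixed test cage: aluminium frame, clear panels and roof, amplifier inside; 360 mm wide, 240 deep, 200 high (all lengths here in mm). Origin on the bench under the middle of its front face; x points into the cage, y along the front towards the gate's hinge, z up. Gate in the front from y = 156 to -60, up to z = 197; then a post with the latch keeper (21 proud) and a fixed panel.
- interlock_grip (a point): Fixed squeeze point of the interlock catch, 243 above the bench, midway between the outer faces of tab and lug when squeezed together. Axes as the cage's. Fixed lug: black upright plate on the cage top, 10 thick (y), 24 wide (x), top at z = 252, centred 10 towards -y from here. Keep fingertips above z = 219, over the steel bolt. A switch box 32 high stands 26 behind (+x).
- interlock_tab (a point): Middle of the interlock's moving tab, 243 above the bench: a plate like the lug, 33 from it along y on the gate's side, with the steel bolt running from its foot to the eye on the gate. It moves towards the lug (cage -y) when squeezed. Outer faces of tab and lug are 43 apart at rest, 30 squeezed.
- interlock (a joint): Travel of the interlock catch (m): 0 bolt home in the eye on top of the gate, 0.013 fully back. The bolt leaves the eye at 0.008. Stiff sliding friction of about 4 N and no spring: it stays where it is put.
- gate_hinge (a point): Fixed point on the gate's upright hinge axis, 172 above the bench, at x = -6, y = 160 of the cage. On top of the hinge a short cam arm with a steel nose passes a spring roller on the cage's left rail: the detent.
- gate (a joint): Gate angle (rad): 0 shut, grows as the free edge swings out towards the robot, clockwise from above; stop at 1.65. Closing spring 0.18 N m at 0 to 0.37 at 1.6, damping 0.15 N m s/rad. The detent adds up to 1.2 N m (7 N at the handle) between 0.6 and 0.8 rad. Let go beyond it, the gate parks at about 0.95; let go before it, it falls back onto its latch bolt at about 0.07.
- leaf: The gate with all it carries, about 1 kg: aluminium frame 216 wide, 20 thick, clear panel, handle, trigger, eye. Origin on the hinge axis at bench level; axes those of the cage when shut, turning with the gate. In this frame the outer face is at x = 6, the free edge at y = -220.
- handle_grip (a point): Squeeze point on the gate (moves with it; axes as the leaf's), 172 above the bench, 48 out from its face, midway between the outer faces of handle bar and squeezed trigger. Handle: upright black bar 14 across, z 100 to 195, centred 9 towards the hinge (+y) from here, on two stand-offs behind. A gripper pointing down with its TCP here has its body clear above the gate.
- trigger_paddle (a point): Middle of the trigger: upright black paddle 12 thick (y), 18 deep, z 120 to 195, at rest 32 from the handle bar's axis on the side away from the hinge. It moves with the trigger. Outer faces of paddle and bar are 45 apart at rest, 32 squeezed.
- trigger (a joint): Travel of the trigger towards the handle bar, i.e. towards the hinge (m): 0 at rest, latch bolt behind its keeper on the post; 0.013 squeezed fully. The bolt leaves the keeper at 0.008. A spring pushes it out again, 5 N at rest to 10 N squeezed. The bolt is square-ended: keep squeezing until the gate is 0.15 rad open.
- screw_bowl: Bystander: small steel bowl, 90 across, 40 high. Origin under its centre.
- screwdriver: Bystander: screwdriver 190 long, lying on the bench.
- solder_reel: Bystander: upright reel of solder, 60 across, 46 high. Origin under its centre.
- multimeter: Bystander: yellow hand multimeter lying flat, 75 by 150 by 35, left of the cage. Origin under its centre.

How it is judged (in metres and radians):
On the way, in this order (a step that is already met when the one before it is completed fails the run):
1. the interlock catch is squeezed and its bolt is back (value of joint interlock above 0.009 m), for 0.2 s.
2. the trigger is squeezed with the interlock back (value of joint each of trigger, interlock above 0.008 m), for 0.1 s.
3. the gate is past its detent (value of joint gate above 1.05 rad), for 0.1 s.
At the end, for the whole second after the job is handed in: The gate is held still (slower than 0.1 rad/s) by the gripper's fingers (more than 1 N on it) at more than 1.35 rad (77 degrees) from shut, with the interlock bolt still back (more than 8 mm) (value of joint gate above 1.35 rad and velocity of joint gate between -0.1 and 0.1 rad/s and value of joint interlock above 0.008 m and contact force between the fingers and leaf above 1 N); the arm keeps its last pose, push and grip.
It fails at once if the trigger is squeezed (more than 6 mm) while the interlock is still home (value of joint trigger above 0.006 m and value of joint interlock below 0.008 m).
It fails at once if a bystander is moved by more than 30 mm (distance of any of screw_bowl, screwdriver, solder_reel, multimeter from where it was at the start of the episode above 0.03 m).
It also fails if it takes over 42 s, if anything falls off the work surface, if the arm or the gripper's body presses on something with over 40 N, if the wrist force passes 120 N, or if a joint passes its speed limit or range.

## Working session

There is one attempt and no reset: what is moved stays moved. The work goes in short steps, Python scripts to look and compute and a tool call to move; the robot and the scene stay as the last step left them, time stands still between calls to the robot, and variables do not carry over. Pictures are saved under pics/ and viewed, at most 10 in all, crops included, and the job is handed in when it is done.

Besides the shell and the picture viewer there is one more tool, called after ">>>" as name(argument=value, ...), one argument or row to a line, values as JSON. move_arm: Moves the arm, as the interface text tells. Its arguments: {"type":"object","properties":{"steps":{"type":"array"}},"required":["steps"]}

```bash
mkdir -p pics
cat > h.py <<'E'
import numpy as np,cv2
from scipy.spatial.transform import Rotation as R
from workcell import ctrl,cams
def cam(n):
    o=ctrl.get_obs(); d=cams.get_image(n)
    if 'mount' in d:
        T=np.eye(4);T[:3,:3]=R.from_rotvec(o['orientation']).as_matrix();T[:3,3]=o['ee_pos']
        M=T@np.array(d['mount']);d['xyz']=M[:3,3];d['rotation']=M[:3,:3]
    return d
def ray(d,uv):
    v=np.linalg.inv(d['camera_matrix'])@[uv[0],uv[1],1];v=np.array(d['rotation'])@v
    return np.array(d['xyz']),v/np.linalg.norm(v)
def tri(rs):
    A=0;b=0
    for p,v in rs:
        P=np.eye(3)-np.outer(v,v);A=A+P;b=b+P@p
    x=np.linalg.solve(A,b)
    return x,[np.linalg.norm((np.eye(3)-np.outer(v,v))@(x-p)) for p,v in rs]
def proj(d,X):
    c=np.array(d['rotation']).T@(np.array(X,float)-d['xyz']);u=np.array(d['camera_matrix'])@c;return u[:2]/u[2]
def atz(r,z): return r[0]+r[1]*(z-r[0][2])/r[1][2]
def save(d,n): cv2.imwrite('pics/'+n+'.png',d['image'][:,:,::-1])
E
python3 - <<'E'
from h import *
np.set_printoptions(precision=1,suppress=True)
o=ctrl.get_obs();print(o['ee_pos'],o['orientation'],o['width'])
for n in ['scene','side','wrist']:
    d=cam(n);save(d,n+'0');print(n,np.array(d['xyz']),np.array(d['rotation']).round(3).tolist(),d['camera_matrix'][0][0])
    for t in ['cage','interlock_tab','interlock','leaf','trigger_paddle','handle_grip','screw_bowl','screwdriver','solder_reel','multimeter']:
        print(t,[(round(b['p'],2),np.round(b['rect']).tolist()) for b in cams.boxes_of(n,t)[:2]])
E
```

```text
[624.5   0.  240.6] [-2.2 -2.2  0. ] 88.33744146536907
scene [ 378.9 -856.  1494.5] [-2.554, 0.136, -0.037] 463.6046488726204
cage [(0.82, [401.0, 215.0, 101.0, 121.0])]
interlock_tab [(0.67, [376.0, 222.0, 11.0, 14.0])]
interlock [(0.65, [378.0, 225.0, 6.0, 13.0])]
leaf [(0.71, [365.0, 205.0, 27.0, 56.0])]
trigger_paddle [(0.57, [361.0, 223.0, 18.0, 18.0]), (0.25, [401.0, 217.0, 100.0, 118.0])]
handle_grip [(0.71, [347.0, 151.0, 15.0, 11.0]), (0.56, [362.0, 207.0, 30.0, 55.0])]
screw_bowl [(0.87, [374.0, 333.0, 26.0, 27.0])]
screwdriver [(0.65, [270.0, 362.0, 12.0, 32.0])]
solder_reel [(0.65, [360.0, 226.0, 18.0, 22.0]), (0.58, [336.0, 326.0, 18.0, 20.0])]
multimeter []
side [    8.9 -1120.1   816.1] [-2.019, 0.404, -0.255] 410.73918262139983
cage [(0.64, [397.0, 217.0, 120.0, 106.0])]
interlock_tab [(0.42, [380.0, 198.0, 15.0, 14.0])]
interlock [(0.62, [382.0, 198.0, 12.0, 16.0])]
leaf [(0.83, [359.0, 214.0, 39.0, 63.0])]
trigger_paddle [(0.75, [361.0, 212.0, 14.0, 16.0])]
handle_grip [(0.59, [358.0, 208.0, 37.0, 67.0]), (0.53, [312.0, 349.0, 14.0, 59.0])]
screw_bowl [(0.9, [420.0, 306.0, 33.0, 27.0])]
screwdriver [(0.74, [357.0, 211.0, 37.0, 73.0]), (0.27, [417.0, 307.0, 32.0, 26.0])]
solder_reel [(0.97, [371.0, 313.0, 23.0, 27.0])]
multimeter [(0.64, [312.0, 187.0, 32.0, 18.0])]
wrist [625.1  77.9 384.7] [[1.0, 0.0, 0.0], [0.0, -0.959, -0.282], [0.0, 0.282, -0.959]] 328.9870743124273
cage [(0.6, [449.0, 198.0, 381.0, 397.0])]
interlock_tab []
interlock [(0.64, [452.0, 200.0, 377.0, 400.0]), (0.5, [362.0, 380.0, 14.0, 8.0])]
leaf [(0.85, [324.0, 215.0, 123.0, 364.0]), (0.67, [362.0, 378.0, 18.0, 8.0])]
trigger_paddle [(0.96, [303.0, 304.0, 75.0, 24.0])]
handle_grip [(0.8, [322.0, 216.0, 119.0, 368.0])]
screw_bowl []
screwdriver []
solder_reel []
multimeter []
```

```bash
sed -i "s/^    if 'mount' in d:/    if 'mount' not in d: d['rotation']=R.from_rotvec(d['rotation']).as_matrix()\n    else:/" h.py
python3 - <<'E'
import cv2,numpy as np
a=cv2.imread('pics/scene0.png');b=cv2.imread('pics/side0.png')
a=cv2.resize(a[130:380,250:470],None,fx=1.8,fy=1.8,interpolation=2)
b=cv2.resize(b[140:390,280:500],None,fx=1.8,fy=1.8,interpolation=2)
cv2.imwrite('pics/m.png',np.hstack([a,b]))
E
```

```text
(no output)
```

View pics/m.png

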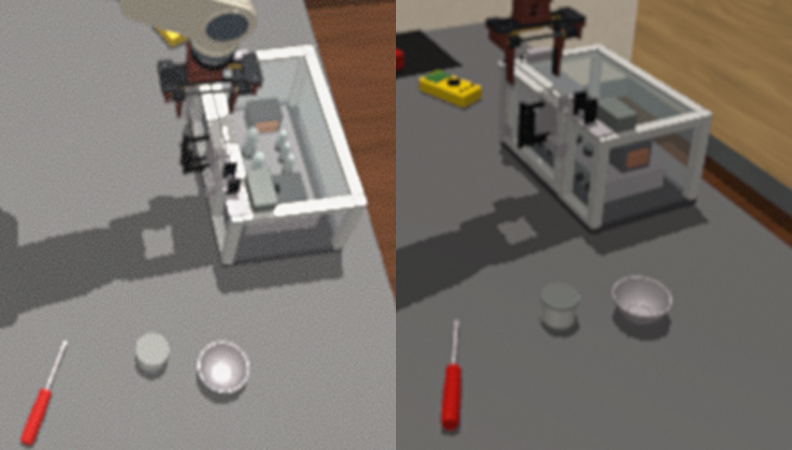

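View pics/wrist0.png

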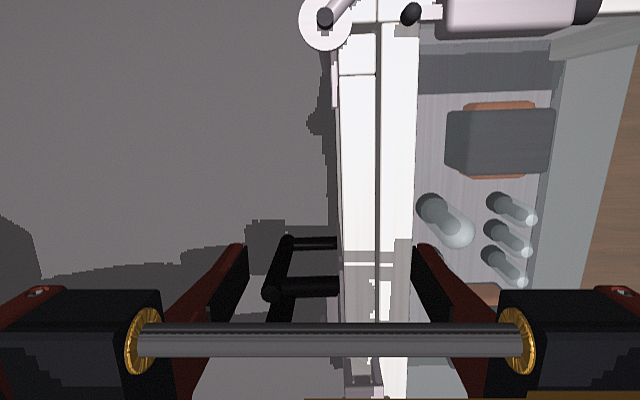

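Run:
```python
from h import *
from scipy.optimize import least_squares
np.set_printoptions(precision=1,suppress=True)
S=cam('scene');D=cam('side')
obs=[(S,(240,180,200),(423.3,157.8)),(S,(240,-180,200),(451,242.8)),(S,(0,-180,200),(376.7,251)),(S,(0,-180,0),(376.7,275.5)),(S,(240,-180,0),(440,267)),
(D,(240,-180,200),(453.3,203.9)),(D,(0,-180,200),(391.7,216.7)),(D,(0,-180,0),(391.7,265)),(D,(240,-180,0),(447.2,247.2)),(D,(240,180,200),(393.3,166))]
def W(p,q):
    c,s=np.cos(p[2]),np.sin(p[2]);return np.array([p[0]+c*q[0]-s*q[1],p[1]+s*q[0]+c*q[1],p[3]+q[2]])
f=lambda p:np.concatenate([proj(d,W(p,q))-uv for d,q,uv in obs])
r=least_squares(f,[625,0,0,0],loss='soft_l1',x_scale=[100,100,.1,50]);print(r.x,np.round(r.x[2],3));print(f(r.x).reshape(-1,2))
def m(n,t):
    return [(b['p'],b['rect'][:2]) for b in cams.boxes_of(n,t)[:1]]
for t in ['interlock_tab','trigger_paddle','screw_bowl','solder_reel']:
    a,b=m('scene',t),m('side',t)
    if a and b: print(t,*tri([ray(S,a[0][1]),ray(D,b[0][1])]))
```

```text
[639.  -31.3   0.   -4.4] 0.023
[[ 1.  -4. ]
 [ 2.5 -1.2]
 [ 2.3 -0.6]
 [-4.   1.3]
 [-0.4  1.6]
 [ 1.1 -1.1]
 [ 0.3  0.7]
 [-5.2  5.6]
 [-2.   6.4]
 [-0.6 -2.1]]
screw_bowl [ 610.3 -416.8   26.8] [np.float64(4.171189236195936), np.float64(4.17118923619596)]
solder_reel [ 490.5 -377.3   12.7] [np.float64(2.848376217578722), np.float64(2.8483762175787573)]
```

>>> move_arm(
  steps=[
    [[-0.9,-0.2,-0.7],0,0],
    [[-0.9,-0.2,-0.7],0,0],
    [[-0.9,-0.2,-0.7],0,0],
    [[-0.9,-0.2,-0.7],0,0],
    [[-0.9,-0.2,-0.7],0,0],
    [[0,0,0],0,0],
    [[0,0,0],0,0],
  ],
)

```text
t: 2.73
ee_pos: [600.3, -113.4, 329.9]
orientation: [2.223, 2.218, 0.002]
ft_force: [-0.7, 0.3, 0.9]
width: 87.7
grasp_force: 0.0
```

```bash
cat > look.py <<'E'
from h import *
import sys,pickle
n=sys.argv[1]
o=ctrl.get_obs();print(np.round(o['ee_pos'],1),np.round(o['orientation'],3),o['width'],o['t'])
d=cam('wrist');save(d,n);pickle.dump(d,open(n+'.pkl','wb'))
for t in ['interlock_tab','interlock','trigger_paddle','trigger','handle_grip','leaf']:
    print(t,[(round(b['p'],2),np.round(b['rect'],1).tolist()) for b in cams.boxes_of('wrist',t)[:2]])
E
python3 look.py w1
```

```text
[ 600.3 -113.4  329.9] [2.223e+00 2.218e+00 2.000e-03] 87.65455490726099 2.7333
interlock_tab [(0.84, [391.2, 225.2, 41.7, 65.8])]
interlock [(0.92, [389.5, 226.2, 42.7, 64.3])]
trigger_paddle [(0.91, [332.6, 159.1, 61.7, 57.9])]
trigger [(0.82, [331.2, 161.8, 58.8, 56.1])]
handle_grip [(0.6, [354.3, 96.7, 100.2, 193.4]), (0.5, [354.1, 99.0, 105.1, 197.9])]
leaf [(0.81, [353.7, 97.5, 101.4, 191.1])]
```

View pics/w1.png

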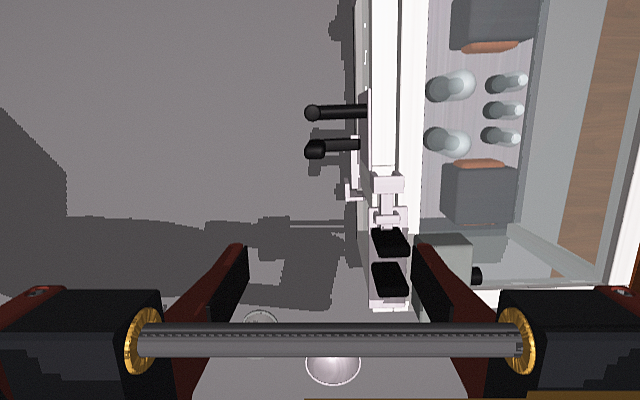

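>>> move_arm(
  steps=[
    [[0,1,0],0,0],
    [[0,1,0],0,0],
    [[0,1,0],0,0],
    [[0,0,0],0,0],
    [[0,0,0],0,0],
  ],
)

```text
t: 3.5
ee_pos: [675.4, -111.8, 327.7]
orientation: [-2.219, -2.222, 0.001]
ft_force: [-0.3, -0.3, -0.2]
width: 88.0
grasp_force: 0.0
```

```bash
python3 look.py w2
```

```text
[ 675.4 -111.8  327.7] [-2.219e+00 -2.222e+00  1.000e-03] 87.98143048753782 3.5
interlock_tab [(0.8, [294.9, 228.0, 38.7, 70.4])]
interlock [(0.66, [293.6, 229.4, 40.0, 64.4])]
trigger_paddle [(0.68, [249.6, 157.0, 67.0, 35.4])]
trigger [(0.75, [247.7, 157.1, 66.8, 35.2])]
handle_grip [(0.94, [261.3, 99.8, 96.6, 195.9]), (0.68, [246.8, 151.4, 60.0, 26.3])]
leaf [(0.6, [260.8, 99.7, 96.5, 195.5])]
```

View pics/w2.png

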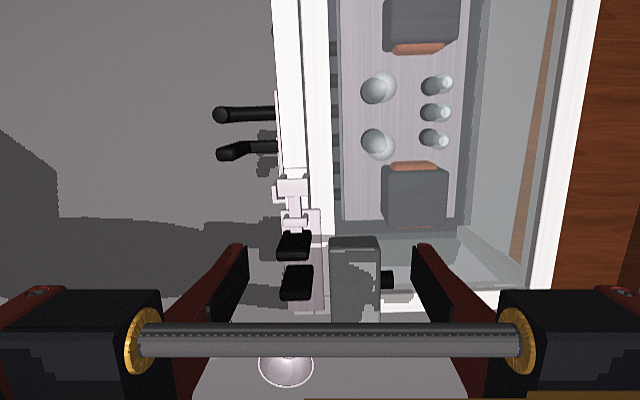

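Run:
```python
import cv2,numpy as np
a=cv2.imread('pics/w1.png')[90:310,290:420];b=cv2.imread('pics/w2.png')[90:310,205:335]
f=lambda a:cv2.convertScaleAbs(cv2.resize(a,None,fx=2.7,fy=2.7,interpolation=2),alpha=1.8,beta=30)
c=np.hstack([f(a),f(b)])
for k in range(0,220,20): cv2.putText(c,str(90+k),(0,int(k*2.7)+4),0,.35,(0,0,255),1)
cv2.imwrite('pics/c1.png',c);print(c.shape)
```

```text
(594, 702, 3)
```

View pics/c1.png

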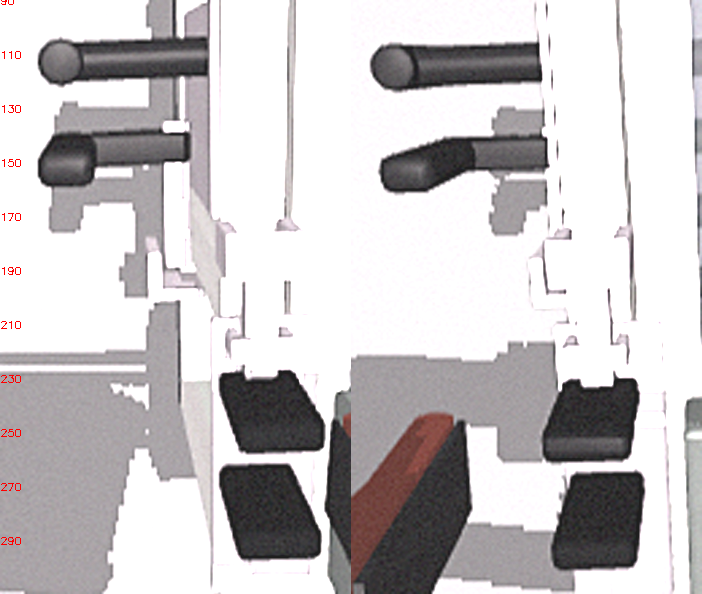

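Run:
```python
from h import *
import pickle
np.set_printoptions(precision=1,suppress=True)
a,b=[pickle.load(open(n+'.pkl','rb')) for n in('w1','w2')]
A=lambda p:ray(a,(290+p[0]/2.7,90+p[1]/2.7));B=lambda p:ray(b,(205+(p[0]-351)/2.7,90+p[1]/2.7))
for n,p,q,z in [('tab',(281,440),(588,448),252),('lug',(280,547),(596,557),252),('bar',(61,62),(393,67),195),('paddle',(67,168),(405,173),195)]:
    print(n,*tri([A(p),B(q)]),atz(A(p),z),atz(B(q),z))
for n,p in [('tabRL',(321,447)),('tabLL',(242,450)),('lugRL',(318,553)),('lugLL',(243,558))]: print(n,atz(A(p),252))
for n,p in [('tabLL',(545,459)),('tabRL',(630,456)),('lugLL',(555,567)),('lugRL',(636,563))]: print(n,atz(B(p),252))
```

```text
tab [ 648.5 -135.8  248.4] [np.float64(0.15336286414494882), np.float64(0.15336286414498368)] [ 647.7 -134.3  252. ] [ 648.9 -134.   252. ]
lug [ 649.8 -168.7  249.1] [np.float64(0.04901613215063715), np.float64(0.049016132150601424)] [ 649.2 -166.9  252. ] [ 650.2 -167.   252. ]
bar [587.1 -36.2 194.1] [np.float64(0.02500956191128945), np.float64(0.02500956191129041)] [587.2 -36.3 195. ] [587.4 -36.2 195. ]
paddle [588.6 -67.6 196. ] [np.float64(0.10190754030547608), np.float64(0.10190754030548559)] [588.5 -67.9 195. ] [588.2 -67.7 195. ]
tabRL [ 658.7 -136.4  252. ]
tabLL [ 637.3 -137.2  252. ]
lugRL [ 660.  -168.9  252. ]
lugLL [ 639.  -170.4  252. ]
tabLL [ 637.3 -137.2  252. ]
tabRL [ 660.2 -136.3  252. ]
lugLL [ 638.6 -170.2  252. ]
lugRL [ 661.3 -168.9  252. ]
```

The pictures show the bar (view 1 at (313,113)), the paddle (315,152), and the tab (394,253) and lug (394,293) tops. Separations (33.0 and 31.5 mm) and heights match the description, with the cage yaw about 0.04. Next I turn to close along the cage's y, above the interlock.

>>> move_arm(
  steps=[
    [[-0.9,-0.52,0],0,0],
    [[-0.9,-0.52,0],0,0],
    [[0,0,0],-1,0],
    [[0,0,0],-1,0],
    [[0,0,0],-1,0],
    [[0,0,0],-1,0],
    [[0,0,0],-1,0],
    [[0,0,0],-1,0],
    [[0,0,0],-1,0],
    [[0,0,0],-1,0],
    [[0,0,0],-1,0],
    [[0,0,0],-1,0],
    [[0,0,0],-1,0],
    [[0,0,0],-1,0],
    [[0,0,0],-1,0],
    [[0,0,0],-1,0],
    [[0,0,0],-1,0],
    [[0,0,0],-1,0],
    [[0,0,0],-1,0],
    [[0,0,0],-1,0],
  ],
)

```text
t: 5.52
ee_pos: [648.7, -157.5, 329.2]
orientation: [-0.006, 3.141, -0.0]
ft_force: [-0.6, 0.3, 0.7]
width: 87.2
grasp_force: 0.0
```

>>> move_arm(
  steps=[
    [[0,0,0],-0.46,0],
    [[0,0,0.9],0,0],
    [[0,0,0.9],0,0],
    [[0,0,0],0,0],
    [[0,0,0],0,0],
  ],
)

```text
t: 5.93
ee_pos: [648.2, -157.3, 283.2]
orientation: [0.063, -3.139, -0.001]
ft_force: [0.3, 0.9, 1.2]
width: 87.9
grasp_force: 0.0
```

```bash
cat >> h.py <<'E'
def to(target):
    "offset to target TCP in tool units, and current yaw of tool y"
    o=ctrl.get_obs();M=R.from_rotvec(o['orientation']).as_matrix()
    print('tcp',np.round(o['ee_pos'],1),'yawY-90deg',round(np.degrees(np.arctan2(-M[0,1],M[1,1])),2),'units',np.round(M.T@(np.array(target)-o['ee_pos'])/25,2),'q',np.round(o['qpos'],2),'F',np.round(o['ft_force'],1),'w',round(o['width'],1),'t',round(o['t'],2))
E
python3 - <<'E'
from h import *
to([649.3,-157,244])
E
python3 look.py w3
```

```text
tcp [ 648.2 -157.3  283.2] yawY-90deg 2.29 units [-0.05  0.01  1.57] q [-0.26  0.45  1.49 -0.    1.21 -1.87] F [0.3 0.9 1.2] w 87.9 t 5.93
[ 648.2 -157.3  283.2] [ 6.300e-02 -3.139e+00 -1.000e-03] 87.8769990321274 5.9333
interlock_tab [(0.61, [379.5, 240.9, 82.3, 60.6])]
interlock [(0.95, [378.8, 243.7, 85.2, 61.6])]
trigger_paddle [(0.81, [425.0, 156.2, 89.2, 63.7])]
trigger [(0.78, [423.3, 156.6, 93.8, 62.1])]
handle_grip [(0.71, [510.2, 188.5, 259.5, 130.2]), (0.24, [376.1, 240.4, 84.4, 58.7])]
leaf [(0.93, [508.0, 188.8, 263.7, 123.7])]
```

View pics/w3.png

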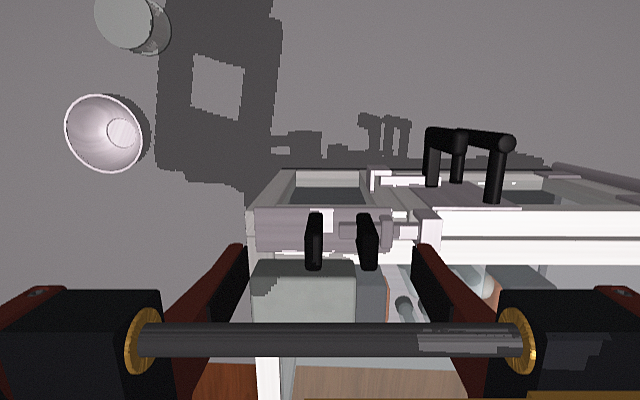

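Lug (314,243) and tab (367,243) lie between the fingers. I go down and squeeze.

>>> move_arm(
  steps=[
    [[-0.02,0,0.78],0,0],
    [[-0.02,0,0.78],0,0],
    [[0,0,0],0,0],
    [[0,0,0],0,0.3],
    [[0,0,0],0,0.5],
    [[0,0,0],0,0.6],
    [[0,0,0],0,0.7],
    [[0,0,0],0,0.8],
    [[0,0,0],0,0.9],
    [[0,0,0],0,0.9],
    [[0,0,0],0,0.9],
    [[0,0,0],0,0.9],
  ],
)

```text
t: 7.28
ee_pos: [650.2, -157.0, 245.3]
orientation: [-0.063, 3.14, 0.001]
ft_force: [0.3, 3.9, 3.6]
width: 31.4
grasp_force: 2.1
```

>>> move_arm(
  steps=[
    [[0,0,0],0,1],
    [[0,0,0],0,1],
    [[0,0,0],0,1],
    [[0,0,0],0,1],
    [[0,0,0],0,1],
    [[0,0,0],0,1],
  ],
)

```text
t: 7.78
ee_pos: [650.2, -157.4, 245.2]
orientation: [-0.063, 3.14, -0.0]
ft_force: [-0.2, 5.1, 4.3]
width: 29.5
grasp_force: 30.0
```

>>> move_arm(
  steps=[
    [[0,0,0],0,0],
    [[0,0,0],0,0],
    [[0,0,0],0,0],
    [[0,0,0],0,0],
    [[0,0,-0.9],0,0],
    [[0,0,-0.9],0,0],
    [[0,0,-0.8],0,0],
    [[0.46,0.92,0],0,0],
    [[0.46,0.92,0],0,0],
    [[0.46,0.92,0],0,0],
    [[0.46,0.92,0],0,0],
    [[0.46,0.92,0],0,0],
    [[0,0,0],0,0],
    [[0,0,0],0,0],
  ],
)

```text
t: 8.95
ee_pos: [587.5, -44.2, 310.0]
orientation: [-0.066, 3.141, -0.001]
ft_force: [0.4, 0.6, 1.5]
width: 87.9
grasp_force: 0.0
```

```bash
python3 - <<'E'
from h import *
to([587.7,-45.2,170])
E
python3 look.py w4
```

```text
tcp [587.5 -44.2 310. ] yawY-90deg 2.4 units [-0.   -0.04  5.6 ] q [-0.1   0.3   1.65 -0.    1.2  -1.71] F [0.4 0.6 1.5] w 87.9 t 8.95
[587.5 -44.2 310. ] [-6.600e-02  3.141e+00 -1.000e-03] 87.90640697315858 8.95
interlock_tab [(0.62, [217.6, 284.3, 86.5, 36.8])]
interlock [(0.78, [212.8, 283.2, 87.7, 31.4])]
trigger_paddle [(0.68, [290.4, 207.8, 58.7, 51.7]), (0.57, [334.2, 287.7, 434.7, 221.2])]
trigger [(0.75, [287.8, 208.7, 58.1, 54.4])]
handle_grip [(0.7, [387.6, 240.6, 249.7, 122.6])]
leaf [(0.64, [386.2, 241.2, 257.2, 120.7])]
```

View pics/w4.png

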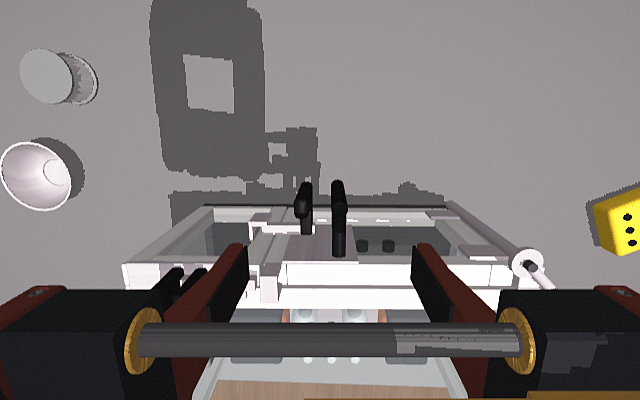

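Run:
```python
from h import *
import pickle
d=pickle.load(open('w4.pkl','rb'))
w=dict(camera_matrix=d['camera_matrix'],xyz=[625.1,77.9,384.7],rotation=np.array([[1,0,0],[0,-.959,-.282],[0,.282,-.959]]))
for p,q in [((325.5,23),(526.5,263)),((325,17),(530,266))]:
    print(*tri([ray(w,p),ray(d,q)]),atz(ray(w,p),205),atz(ray(d,q),205))
for X in [(623,122.5,172)]: print(proj(w,X),proj(d,X))
```

```text
[622.88769888 119.808358   205.72553354] [np.float64(0.3932183031218619), np.float64(0.39321830312200134)] [623.14764557 119.68077378 205.        ] [622.9818809  120.62560624 205.        ]
[623.12892141 120.88857313 209.94301181] [np.float64(0.23153987365410317), np.float64(0.23153987365413012)] [622.91349963 122.28691792 205.        ] [625.56515341 124.1047565  205.        ]
[325.88789897  32.32969768] [507.98218058 247.3380142 ]
```

Hinge found at (623,120), which puts the grip at (-42,-164) in the leaf frame, as the description requires. I descend, check, then squeeze.

>>> move_arm(
  steps=[
    [[0,-0.04,0.8],0,0],
    [[0,0,0.8],0,0],
    [[0,0,0.8],0,0],
    [[0,0,0.8],0,0],
    [[0,0,0.8],0,0],
    [[0,0,0.8],0,0],
    [[0,0,0.7],0,0],
    [[0,0,0],0,0],
    [[0,0,0],0,0.3],
    [[0,0,0],0,0.4],
  ],
)

```text
t: 10.13
ee_pos: [588.7, -46.1, 173.2]
orientation: [-0.063, 3.14, -0.0]
ft_force: [0.1, -0.4, 0.9]
width: 77.8
grasp_force: 0.0
```

```bash
python3 - <<'E'
from h import *
to([587.7,-45.2,172])
E
python3 look.py w5
```

```text
tcp [588.7 -46.1 173.2] yawY-90deg 2.28 units [0.04 0.04 0.05] q [-0.1   0.46  1.76 -0.    0.93 -1.71] F [ 0.1 -0.4  0.9] w 77.8 t 10.13
[588.7 -46.1 173.2] [-0.063  3.14  -0.   ] 77.75084138112372 10.1333
interlock_tab []
interlock []
trigger_paddle [(0.71, [276.3, 267.7, 68.2, 90.2])]
trigger [(0.69, [276.9, 270.3, 66.1, 93.6])]
handle_grip [(0.6, [376.8, 307.4, 334.8, 182.9])]
leaf [(0.92, [376.9, 307.9, 337.4, 183.1]), (0.37, [333.1, 307.1, 484.6, 185.8])]
```

View pics/w5.png

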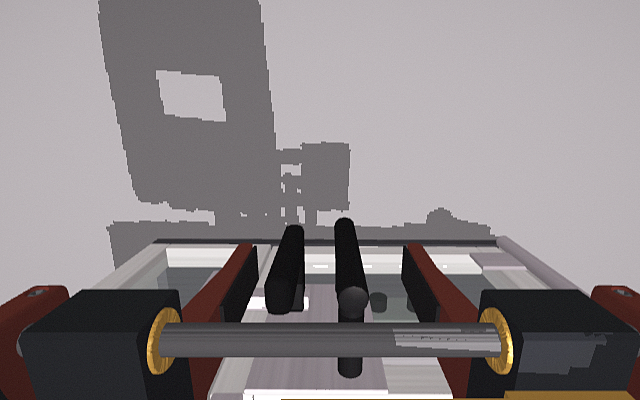

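Bar (350,300) and paddle (285,295) are between the fingers. Squeeze.

>>> move_arm(
  steps=[
    [[0,0,0],0,0.6],
    [[0,0,0],0,0.8],
    [[0,0,0],0,1],
    [[0,0,0],0,1],
    [[0,0,0],0,1],
    [[0,0,0],0,1],
    [[0,0,0],0,1],
    [[0,0,0],0,1],
    [[0,0,0],0,1],
    [[0,0,0],0,1],
  ],
)

```text
t: 11.32
ee_pos: [588.7, -45.3, 173.3]
orientation: [-0.063, 3.139, 0.001]
ft_force: [-0.6, 2.1, 5.3]
width: 31.4
grasp_force: 30.0
```

>>> move_arm(
  steps=[
    [[0.45,0.13,0],0.8,1],
    [[0.45,0.13,0],0.8,1],
    [[0.45,0.13,0],0.8,1],
    [[0.45,0.13,0],0.8,1],
    [[0.45,0.13,0],0.8,1],
    [[0.45,0.13,0],0.8,1],
  ],
)

```text
t: 11.82
ee_pos: [524.7, -17.4, 173.3]
orientation: [0.595, 3.082, 0.0]
ft_force: [1.7, 1.8, 4.0]
width: 31.5
grasp_force: 30.0
```

```bash
cat > arc.py <<'E'
from h import *
o=ctrl.get_obs();r=np.array(o['ee_pos'][:2])-[623,120]
th=-(np.arctan2(r[1],r[0])-np.arctan2(-164,-42)-.04)
print('gate by position',round((th+np.pi)%(2*np.pi)-np.pi,3),'radius',np.hypot(*r),'moment',np.round(o['moment'],1))
to([623,120,172])
E
python3 arc.py
```

```text
gate by position 0.41 radius 168.97853585128044 moment [-0.2 -0.2  0.1]
tcp [524.7 -17.4 173.3] yawY-90deg -21.86 units [-1.6   6.57  0.06] q [-0.06  0.37  1.9  -0.    0.86 -1.24] F [1.7 1.8 4. ] w 31.5 t 11.82
```

Forces are low and the radius is exact. I continue through the detent.

>>> move_arm(
  steps=[
    [[0.45,0.13,0],0.8,1],
    [[0.45,0.13,0],0.8,1],
    [[0.45,0.13,0],0.8,1],
    [[0.45,0.13,0],0.8,1],
    [[0.45,0.13,0],0.8,1],
    [[0.45,0.13,0],0.8,1],
    [[0.45,0.13,0],0.8,1],
    [[0.45,0.13,0],0.8,1],
    [[0.45,0.13,0],0.8,1],
    [[0.45,0.13,0],0.8,1],
  ],
)

```text
t: 12.65
ee_pos: [459.3, 77.5, 173.3]
orientation: [1.615, 2.694, -0.001]
ft_force: [-1.2, -2.1, 9.9]
width: 31.5
grasp_force: 30.0
```

```bash
python3 arc.py
```

```text
gate by position 1.106 radius 169.1323913252988 moment [-0.6  0.4  0.1]
tcp [459.3  77.5 173.3] yawY-90deg -61.86 units [-1.59  6.58  0.05] q [ 0.14  0.29  2.03 -0.    0.82 -0.35] F [-1.2 -2.1  9.9] w 31.5 t 12.65
```

>>> move_arm(
  steps=[
    [[0.45,0.13,0],0.8,1],
    [[0.45,0.13,0],0.8,1],
    [[0.45,0.13,0],0.8,1],
    [[0.45,0.13,0],0.8,1],
    [[0.45,0.13,0],0.8,1],
    [[0.34,0.1,0],0.6,1],
    [[0,0,0],0,1],
    [[0,0,0],0,1],
    [[0,0,0],0,1],
    [[0,0,0],0,1],
    [[0,0,0],0,1],
    [[0,0,0],0,1],
  ],
)

```text
t: 13.65
ee_pos: [455.6, 144.4, 173.3]
orientation: [-2.115, -2.321, 0.002]
ft_force: [-7.1, -0.3, 13.5]
width: 31.4
grasp_force: 30.0
```

```bash
python3 arc.py
python3 - <<'E'
from h import *
a,b=cam('scene'),cam('side')
f=lambda d,r,c:cv2.resize(d['image'][r:r+250,c:c+220,::-1],None,fx=1.8,fy=1.8,interpolation=2)
cv2.imwrite('pics/f.png',np.hstack([f(a,130,250),f(b,140,280)]))
E
```

```text
gate by position 1.505 radius 169.13918799309747 moment [-0.2  1.1  0.2]
tcp [455.6 144.4 173.3] yawY-90deg -84.68 units [-1.59  6.58  0.04] q [0.28 0.31 2.   0.   0.83 0.19] F [-7.1 -0.3 13.5] w 31.4 t 13.65
```

View pics/f.png

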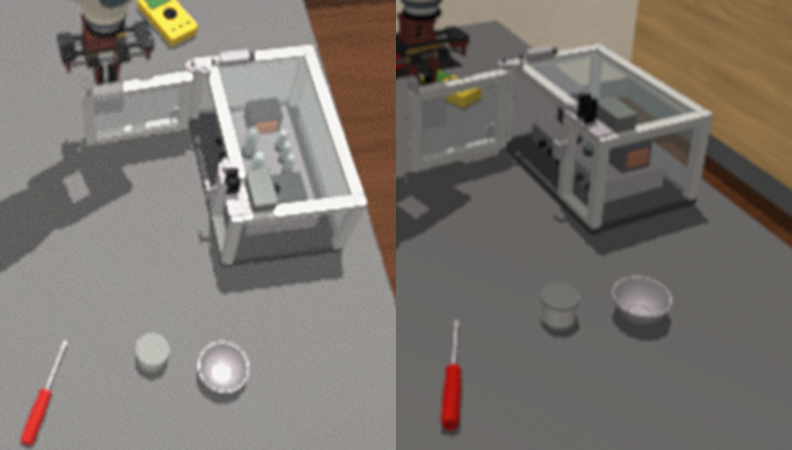

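The gate stands square to the cage front, held by the gripper. The interlock tab and lug are together, and the visible bystanders are where they were.

```bash
python3 -c "
from h import *
print(ctrl.close_job())"
```

```text
the job is handed in; nothing more can be done
None
```

The job is handed in: the interlock was squeezed fully back before the trigger, and the gripper was holding the gate still at about 1.5 rad at 13.7 s of the 42 s allowed, with the bystanders untouched; no verdict came back.

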